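Strip a hydraulic valve stack into its drip trays

TASK

The tie bolts of the hydraulic valve stack are already out. Take it apart from the top and lay every part upright in its own drip tray: the solenoid valve in the white tray, the block with yellow end plugs in the yellow one, the block with two blue knobs in the blue one and the block with the red knob in the red one, each flat on the tray floor inside the lip, block and tray pointing the same way (either way round). Lower them gently, do not drop them or tip them over, and leave the manifold bare.

Things in the scene. Friction and masses are not known exactly. Their poses are not given: they have to be found in the camera images.
- valve_coil (a point): Solenoid valve, top of the stack: metal block 46 x 46 x 38 mm with an upright black coil, 36 mm in diameter, 38 to 82 mm above the underside (90 mm in all). A grey plug, 30 mm wide, sticks out to -y, 43 mm from the coil axis, at 49 to 75 mm. About 0.42 kg. Grip the coil along x, clear of the plug. Point: on the axis of coil and block, 60 mm above the underside. Stands loose.
- check_module_mid (a point): Second from top: dark grey metal block, 46 (x) x 70 (y) x 36 mm high, a yellow 7 mm plug at each end, 84 mm over all; plugs and knobs begin 11 mm above the underside and pass over a tray lip. About 0.34 kg. Grip across its 46 mm width (along x). Point: centre of the block, 18 mm above the underside. Flat top.
- throttle_module_mid (a point): Third from top: dark grey metal block, 46 (x) x 86 (y) x 36 mm high, a blue 14 mm knob at each end, 114 mm over all; plugs and knobs begin 11 mm above the underside and pass over a tray lip. About 0.40 kg. Grip across its 46 mm width (along x). Point: centre of the block, 18 mm above the underside. Two 7 mm pins on top enter the next block with 1.5 mm play: lift that one straight.
- relief_module_mid (a point): Lowest part: dark grey metal block, 46 (x) x 104 (y) x 36 mm high, a red 20 mm knob at +y, a brass 6 mm plug at -y, 130 mm over all; plugs and knobs begin 11 mm above the underside and pass over a tray lip. About 0.46 kg. Grip across its 46 mm width (along x). Point: centre of the block, 18 mm above the underside. Two 7 mm pins on top enter the next block with 1.5 mm play: lift that one straight.
- manifold_top (a point): Steel manifold, fixed, under the stack: 48 (x) x 112 (y) x 30 mm high on a foot 84 x 112 x 8 mm, stubs at both ends to 142 mm; two 7 mm pins on top enter the red-knob block (lift that one straight). Point: centre of its top face, 30 mm above the table. At the start all parts of the stack point the same way as it.
- white_tray_in (a point): White plastic drip tray, fixed; inside 62 (x) x 62 mm (y), 8 mm of play round the valve's 46 x 46 mm block; lip 8 mm above the tray floor, 12 mm above the table, walls 4 mm. Point: centre of the tray floor, 4 mm above the table; z up.
- yellow_tray_in (a point): Yellow plastic drip tray, fixed; inside 62 (x) x 86 mm (y), 8 mm of play round the yellow-plug block; lip 8 mm above the tray floor, 12 mm above the table, walls 4 mm. Point: centre of the tray floor, 4 mm above the table; z up.
- blue_tray_in (a point): Blue plastic drip tray, fixed; inside 62 (x) x 102 mm (y), 8 mm of play round the blue-knob block; lip 8 mm above the tray floor, 12 mm above the table, walls 4 mm. Point: centre of the tray floor, 4 mm above the table; z up.
- red_tray_in (a point): Red plastic drip tray, fixed; inside 62 (x) x 120 mm (y), 8 mm of play round the red-knob block; lip 8 mm above the tray floor, 12 mm above the table, walls 4 mm. Point: centre of the tray floor, 4 mm above the table; z up.
- power_pack: Hydraulic power pack, fixed, in the same place each time: a tall obstacle beside the work (milky reservoir on a metal base), 178 mm (x) x 221 mm (y), 388 mm high. Keep arm and gripper clear of it: pass in front of it, close to the robot, on the way to the work. Origin: centre of its underside.

How it is judged:
By the outcome, as a careful person would: the job done as asked, in the order asked, and still so for the second after the job is handed in, with the robot touching nothing.
It also fails if it takes over 120 s, if anything falls off the work surface, if the arm or the gripper's body presses on something with over 40 N, if the wrist force passes 120 N, or if a joint passes its speed limit or range.

ROBOT

A 6-joint arm with a two-finger parallel gripper is mounted at the origin on a cart in front of the work surface, level with it; the furniture and walls round the work are solid. World frame = base frame: x ahead of the robot, y to its left, z up, the work surface at z = 0. Lengths are in mm, angles in rad, forces in N, time in s.
With the tool pointing down it reaches from about 325 to 925 mm from the base axis. Payload 3.1 kg.
Tool frame: the origin (TCP) lies on the centre line of the jaws, within the pads' length; the fingertips stand env.nose_length ahead of it and the grasp point (between the pads) lies 5 mm behind it (env.nose_length is the distance from the TCP to the fingertips, in mm); z points along the fingers, y is the line along which they close (so a half turn about z gives the same grasp; the last joint's range is limited). The gripper opens to 85 mm and grips with 20 to 120 N. Pads are 22 mm wide; open, the fingers measure 114 mm over their backs; the gripper's body (76 mm by 85 mm) begins 54 mm behind the grasp point. The pads swing forward as they close: fully open they stand 13 mm farther back than shut.
Start: joints at [1.083, 0.217, 1.613, -0, 1.311, -0.112], TCP at [229.368, 581.403, 245.3] pointing down, gripper open.
Joint ranges: [-2.75, 2.75], [-0.78, 2.1], [0.31, 2.55], [-1.13, 4.27], [0.13, 2.63], [-2.58, 2.58]. Speed limits (rad/s): [2.79, 2.79, 3.14, 3.14, 3.14, 3.14].

INTERFACE

Orientations are given as [roll, pitch, yaw] about the fixed x, y, z axes, in that order (R = Rz(yaw) Ry(pitch) Rx(roll)).
In Python, from station import env gives the robot as it stands.
- The arm moves only by the tool send_rows, never from a script. Its argument "commands" is a list that holds one entry, the list of rows, each a list of 7 numbers: the turn, a rotation vector about the tool's x, y, z in rad, then the shift along the tool's x, y, z in mm, then the opening in per cent of the stroke, from 0 (shut) to 100 (fully open). A call has 1 to 8 rows; each row shifts and turns the commanded pose from where the row before left it, along the tool's axes as they then stand; what a row does not reach is not made up. A row lasts 1/12 s, in which the tool goes at most 41.7 mm and 7.16 degrees, less where a joint would pass 70% of its speed; a pose out of reach is approached as far as the arm can. A call is refused whole if a number of a shift passes 41.7 or a number of a turn 0.125, either way. A call with a gripper value outside its range is refused whole. The fingers move at their own pace and stop on an object; the grip force is fixed at half the most. Time passes only in rows, so rows that do not move let the fingers close. It gives the time, the measured TCP pose, the force, the opening and the grip force at its end, in the units of the state.
- env.get_state(): the state, without advancing time (a new reading comes with each control period).
- env.get_image(name): name is "scene" or "side" or "wrist"; returns the picture (400x640x3 uint8, red, green, blue); there is no depth.
- env.calibration(name): a dict with "fx", "fy", "cx", "cy" (pixels), "extrinsics" (4x4, takes a point from world to camera coordinates); the wrist camera has in their place "mount" (4x4, takes a point from camera to tool coordinates, whose origin is the TCP and whose axes are the flange's). Camera axes: x right, y up, looking along -z (the intrinsics and any distortion apply to the point x, -y, -z); pixel columns grow to the right and rows downward; lengths in mm; the calibration is good to about 2 mm. A picture is of the moment at which its call begins: read the wrist's pose just before it. calibration takes no time and is no camera call.
- env.hand_in(): hands the job in; it is judged then, once.
The state is a dict: "time": time; "joint_pos": joint angles; "qvel": joint speeds; "effort": joint torques, N m; "eef_pos": TCP position; "tcp_rot": TCP orientation; "wrist_force": force on the tool from outside, world axes, zero at the start; "moment": the same for the moment, N m; "width": opening from 0.0 (shut) to 1.0 (fully open); "finger_force": force on a finger pad.
Only numpy, scipy, OpenCV 4.12 (cv2) and the standard library are available. Lean on these libraries where they do the work, as an engineer would, in place of code of your own. Each camera call takes 0.05 s, during which the arm holds its last target. There are 200 camera calls.

## Working session

There is one attempt and no reset: what is moved stays moved. The work goes in short steps, Python scripts to look and compute and a tool call to move; the robot and the scene stay as the last step left them, time stands still between calls to the robot, and variables do not carry over. Pictures are saved under pics/ and viewed, at most 14 in all, crops included, and the job is handed in when it is done.

Besides the shell and the picture viewer there is one more tool, called after ">>>" in YAML: its name, and indented under it one key for each argument. send_rows: Moves the arm, as the interface text tells. Its arguments: {"type":"object","properties":{"commands":{"type":"array"}},"required":["commands"]}

```bash
ls; mkdir -p pics; python3 - <<'E'
from station import env
import cv2
print(env.nose_length, env.get_state())
for n in("scene","side","wrist"):
    im=env.get_image(n); cv2.imwrite(f"pics/{n}0.png",im[:,:,::-1]); print(n,env.calibration(n))
E
```

```text
pics
14.0 {'time': 0.0, 'joint_pos': array([ 1.08279818e+00,  2.17761410e-01,  1.61495847e+00, -7.48067294e-06,
        1.31130734e+00, -1.12201369e-01]), 'qvel': array([-0.00021994, -0.00215674, -0.00164484, -0.0023351 , -0.00059372,
        0.00015096]), 'effort': array([-3.97703707e-04, -3.96842659e+01, -3.03857303e+01, -2.91895071e-05,
        9.66465042e-03,  8.88937905e-06]), 'eef_pos': array([228.98934247, 580.6825898 , 243.95103325]), 'tcp_rot': array([-3.13917258e+00, -2.65408934e-04,  2.76579748e+00]), 'wrist_force': array([-0.37975994,  1.15111967,  0.32497066]), 'moment': array([-0.04953324, -0.06823387,  0.01430474]), 'finger_force': 0.0, 'width': 0.9979080663895814}
scene {'fx': 477.12923823201373, 'fy': 477.12923823201373, 'cx': 310.75060405460147, 'cy': 194.35212132052047, 'extrinsics': array([[-8.10601749e-01, -5.85597752e-01, -2.78328895e-04,
         5.03568605e+02],
       [ 4.30295871e-01, -5.95950536e-01,  6.78003261e-01,
        -2.95381765e+02],
       [-3.97203056e-01,  5.49470866e-01,  7.35058841e-01,
        -1.12658782e+03],
       [ 0.00000000e+00,  0.000
[... 282 characters left out ...]
0e-01, -5.16600383e-01,  7.53819660e-01,
         1.56024431e+02],
       [ 4.47322075e-01,  6.06945761e-01,  6.56901670e-01,
        -1.24360623e+03],
       [ 0.00000000e+00,  0.00000000e+00,  0.00000000e+00,
         1.00000000e+00]])}
wrist {'fx': 290.22138250675783, 'fy': 290.22138250675783, 'cx': 313.55386285749955, 'cy': 196.83870079399247, 'mount': array([[ 1.66383712e-04,  9.56076323e-01,  2.93117787e-01,
         7.58047914e+01],
       [ 9.99999977e-01, -1.19398265e-04, -1.78187255e-04,
        -5.68630000e-01],
       [-1.35362860e-04,  2.93117809e-01, -9.56076321e-01,
        -1.28497164e+02],
       [ 0.00000000e+00,  0.00000000e+00,  0.00000000e+00,
         1.00000000e+00]])}
```

View pics/scene0.png

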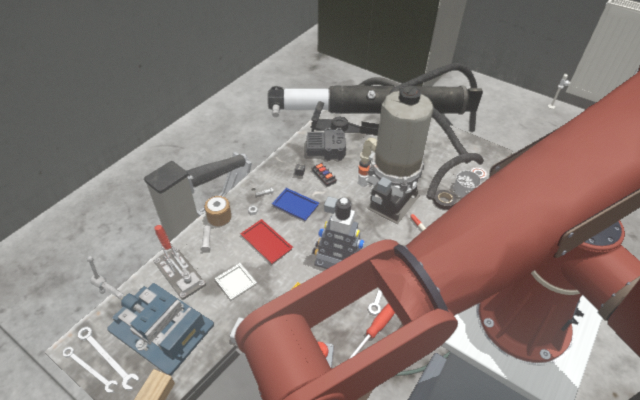

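View pics/side0.png

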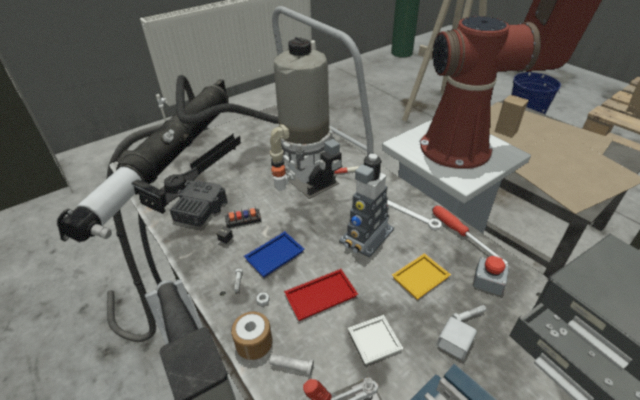

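View pics/wrist0.png

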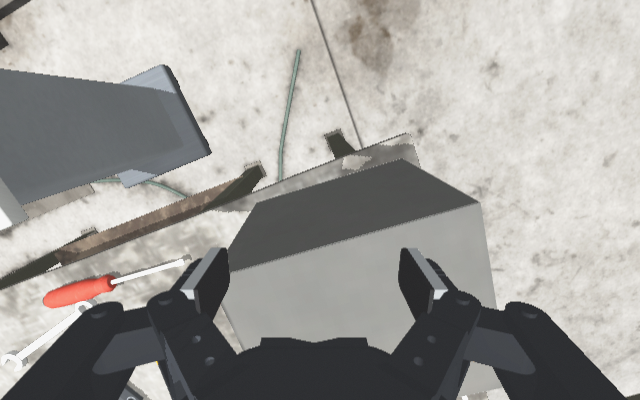

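The scene picture shows the stack at about (340,235), with the blue (296,205), red (266,241) and white (236,282) trays clear and the yellow one hidden by the arm. The side picture shows everything: coil top (372,158), blue (275,255), red (320,294), white (375,340) and yellow (421,276). The wrist camera sees only floor and cart.

```bash
cat > h.py <<'E'
import numpy as np, cv2
from scipy.spatial.transform import Rotation as R
F=np.diag([1,-1,-1.])
def cam(env,n,st=None):
    c=env.calibration(n); K=np.array([[c['fx'],0,c['cx']],[0,c['fy'],c['cy']],[0,0,1]])
    if n=="wrist":
        T=np.eye(4); T[:3,:3]=R.from_euler('xyz',st['tcp_rot']).as_matrix(); T[:3,3]=st['eef_pos']
        C=T@c['mount']
    else: C=np.linalg.inv(c['extrinsics'])
    return K,C
def ray(kc,uv):
    K,C=kc; uv=np.atleast_2d(uv).astype(float)
    d=(np.linalg.inv(K)@np.c_[uv,np.ones(len(uv))].T).T
    return C[:3,3],d@F@C[:3,:3].T
def onz(kc,uv,z):
    o,d=ray(kc,uv); return o+d*((z-o[2])/d[:,2])[:,None]
def proj(kc,P):
    K,C=kc; P=np.atleast_2d(P); p=(P-C[:3,3])@C[:3,:3]@F@K.T; return p[:,:2]/p[:,2:]
def tri(a,b):
    (o1,d1),(o2,d2)=a,b; d1=d1[0];d2=d2[0]
    t=np.linalg.lstsq(np.c_[d1,-d2],o2-o1,rcond=None)[0]
    p,q=o1+t[0]*d1,o2+t[1]*d2; return (p+q)/2,np.linalg.norm(p-q)
def mask(im,c):
    h,s,v=cv2.split(cv2.cvtColor(im,cv2.COLOR_RGB2HSV))
    m={'yellow':(h>15)&(h<32)&(s>140)&(v>90),'blue':(h>108)&(h<128)&(s>130)&(v>50),
       'red':((h<6)|(h>174))&(s>170)&(v>60),'white':(s<25)&(v>200)}[c]
    return m.astype(np.uint8)
def blobs(m,amin):
    cs,_=cv2.findContours(m,cv2.RETR_EXTERNAL,cv2.CHAIN_APPROX_NONE)
    return sorted([c for c in cs if cv2.contourArea(c)>amin],key=cv2.contourArea,reverse=True)
def rect(kc,c,z):
    p=onz(kc,c[:,0,:],z)[:,:2].astype(np.float32)
    (x,y),(w,h),a=cv2.minAreaRect(p)
    if w>h: w,h,a=h,w,a+90   # a+90: direction of long axis
    return np.round([x,y,w,h,((a+90)+90)%180-90],1)
E
python3 - <<'E'
from h import *; from station import env
for n in("side","scene"):
    im=cv2.imread(f"pics/{n}0.png")[:,:,::-1].copy(); k=cam(env,n)
    for c in('yellow','blue','red','white'):
        for b in blobs(mask(im,c),150 if c!='white' else 400)[:6]:
            print(n,c,cv2.boundingRect(b),cv2.contourArea(b),rect(k,b,10))
k1,k2=cam(env,"side"),cam(env,"scene")
im=cv2.imread("pics/side0.png")[120:270,310:430]; im2=cv2.imread("pics/scene0.png")[180:280,290:410]
cv2.imwrite("pics/crop.png",np.hstack([cv2.resize(im,(400,500),interpolation=2),cv2.resize(im2,(400,500),interpolation=2,)]))
E
```

```text
side yellow (393, 254, 57, 45) 1294.0 [ 4.448e+02  2.741e+02  7.490e+01  1.013e+02 -3.000e-01]
side blue (245, 232, 58, 45) 1249.5 [654.5  31.8  76.7 114.4   4.3]
side blue (515, 73, 44, 38) 914.5 [-498.9  -65.   153.6  289.1   18.2]
side red (286, 270, 70, 50) 1806.0 [638.1 182.2  73.5 128.9 -10.9]
side white (349, 316, 54, 47) 1387.0 [618.9 322.2  73.9  74.5 -15.9]
side white (384, 122, 47, 50) 862.5 [104.6 -97.8 134.8 265.5  42.6]
side white (441, 172, 61, 23) 490.5 [ 99.7 153.1  74.7 171.7 -28. ]
side white (237, 315, 27, 24) 473.0 [789.7 160.5  49.1  50.4 -37.7]
side white (443, 319, 31, 29) 465.5 [490.  409.2  43.2  46.3  15.6]
side white (81, 168, 50, 37) 430.5 [ 881.4 -448.3   40.8  160.4   34.5]
scene blue (274, 192, 44, 28) 552.0 [653.6  30.8  70.1 109.7   4.7]
scene white (553, 296, 50, 92) 1842.0 [-117.1  -21.    63.   233.5   88.9]
scene white (446, 314, 61, 65) 823.5 [ 74.5 153.4  68.9 168.4 -28.2]
scene white (215, 262, 41, 37) 756.5 [621.5 321.5  76.6  78.  -15.7]
scene white (284, 89, 45, 12) 468.0 [ 938.9 -409.9   66.8  159.6   35.8]
scene white (78, 327, 60, 62) 466.0 [720.3 636.9  31.9 201.4  -3. ]
```

View pics/crop.png

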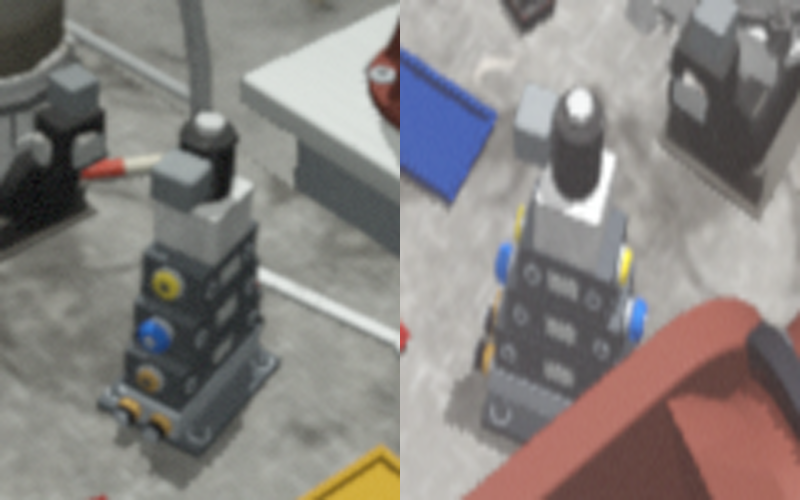

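The crop shows the stack in both views. The white coil cap is at side (373,157) and scene (343,201), and the grey plug at side (365,172) and scene (331,205). The yellow-plug, blue-knob and brass ends face the side camera.

```bash
python3 - <<'E'
from h import *; from station import env
k1,k2=cam(env,"side"),cam(env,"scene")
T=lambda a,b:print(tri(ray(k1,a),ray(k2,b)))
S=lambda x,y:(310+x/3.3333,120+y/3.3333)
C=lambda x,y:(290+(x-400)/3.3333,180+y/5)
T(S(210,122),C(578,103)); T(S(183,178),C(537,125))
T(S(250,190),C(617,160)) # block corner guess
T((421,276),(421,276)) if 0 else None
# tray floor height check: corners of white tray in both
a=[];
for n,k in(("side",k1),("scene",k2)):
    im=cv2.imread(f"pics/{n}0.png")[:,:,::-1].copy()
    for c in('white','blue'):
        bs=[b for b in blobs(mask(im,c),400) if np.hypot(*(rect(k,b,10)[:2]-([620,322] if c=='white' else [654,31])))<10]
        M=cv2.minEnclosingCircle; h=cv2.convexHull(bs[0])[:,0]
        print(n,c,[h[np.argmin(h@v)].tolist() for v in((1,0),(-1,0),(0,1),(0,-1))])
# wrist field
E
```

```text
(array([450.02492948, 111.28881925, 226.18089274]), np.float64(1.265713918632747))
(array([476.89267195, 119.58665332, 201.46643075]), np.float64(0.5402520320623323))
(array([423.79103627, 110.40564704, 179.7213794 ]), np.float64(35.38986893782958))
side white [[349, 329], [402, 347], [383, 316], [366, 362]]
side blue [[245, 256], [302, 248], [285, 232], [264, 276]]
scene white [[215, 278], [255, 281], [240, 262], [231, 298]]
scene blue [[274, 204], [317, 204], [286, 192], [305, 219]]
```

```bash
cat >> h.py <<'E'
def plan(p0,yaw0,p1,yaw1,n):
    """rows (tool axes) of a straight tool-down move; also equal for a half turn less"""
    dy=(yaw1-yaw0+180)%360-180; d=(np.array(p1)-p0)/n
    for i in range(n):
        Rm=R.from_euler('xyz',[180,0,yaw0+dy*i/n],degrees=True).as_matrix()
        print(np.round([0,0,-np.radians(dy)/n],4).tolist()[2],np.round(d@Rm,1).tolist())
E
python3 - <<'E'
from h import *; from station import env
s=env.get_state()
plan(s['eef_pos'],158.5,[430,180,370],197,12)
print(onz(cam(env,"side"),[(300,190),(275,185),(335,185),(312,205)],0), onz(cam(env,"scene"),[(375,205),(415,195),(390,218)],0))
E
```

```text
-0.056 [-27.8, -24.9, -10.5]
-0.056 [-26.4, -26.5, -10.5]
-0.056 [-24.9, -27.9, -10.5]
-0.056 [-23.3, -29.2, -10.5]
-0.056 [-21.6, -30.5, -10.5]
-0.056 [-19.8, -31.7, -10.5]
-0.056 [-18.0, -32.7, -10.5]
-0.056 [-16.2, -33.7, -10.5]
-0.056 [-14.3, -34.5, -10.5]
-0.056 [-12.3, -35.3, -10.5]
-0.056 [-10.3, -35.9, -10.5]
-0.056 [-8.3, -36.4, -10.5]
[[ 4.78185422e+02 -1.23604202e+02 -1.13686838e-13]
 [ 5.19362413e+02 -1.82959525e+02  1.13686838e-13]
 [ 3.91864870e+02 -8.24743254e+01  0.00000000e+00]
 [ 4.88243691e+02 -5.53009686e+01  0.00000000e+00]] [[ 469.54470032 -105.28374748    0.        ]
 [ 394.54417428 -207.59037553    0.        ]
 [ 410.58360553  -87.91865473    0.        ]]
```

>>> send_rows:
  commands:
    - [[0,0,-0.056,-27.8,-24.9,-10.5,100],[0,0,-0.056,-26.4,-26.5,-10.5,100],[0,0,-0.056,-24.9,-27.9,-10.5,100],[0,0,-0.056,-23.3,-29.2,-10.5,100],[0,0,-0.056,-21.6,-30.5,-10.5,100],[0,0,-0.056,-19.8,-31.7,-10.5,100]]

```text
time: 0.65
eef_pos: [329.9, 379.2, 308.4]
tcp_rot: [-3.141, -0.0, 3.105]
wrist_force: [-0.5, -0.1, 0.2]
width: 0.998
finger_force: 0.0
```

>>> send_rows:
  commands:
    - [[0,0,-0.056,-18.0,-32.7,-10.5,100],[0,0,-0.056,-16.2,-33.7,-10.5,100],[0,0,-0.056,-14.3,-34.5,-10.5,100],[0,0,-0.056,-12.3,-35.3,-10.5,100],[0,0,-0.056,-10.3,-35.9,-10.5,100],[0,0,-0.056,-8.3,-36.4,-10.5,100],[0,0,0,0,0,0,100]]

```text
time: 1.23
eef_pos: [433.3, 175.4, 373.7]
tcp_rot: [-3.137, 0.005, -2.851]
wrist_force: [0.5, 0.2, 0.2]
width: 1.002
finger_force: 0.0
```

```bash
python3 - <<'E'
from h import *; from station import env
s=env.get_state(); print(s['eef_pos'],np.degrees(s['tcp_rot']),s['joint_pos'],s['time'],abs(s['qvel']).max())
im=env.get_image("wrist"); cv2.imwrite("pics/w1.png",im[:,:,::-1]); k=cam(env,"wrist",s)
for c in('yellow','blue','red','white'):
    for b in blobs(mask(im,c),150)[:4]:
        print(c,cv2.boundingRect(b),rect(k,b,11))
E
```

```text
[433.34064736 175.40229118 373.65525368] [-179.75780559    0.25991672 -163.35695503] [ 0.23680913 -0.21070937  1.80538382 -0.0039793   1.54216182 -1.62434907] 1.2333 0.1514974683140027
yellow (338, 141, 60, 66) [ 4.419e+02  2.724e+02  7.470e+01  9.850e+01 -3.000e-01]
blue (183, 212, 47, 56) [652.5  28.8  74.6 114.9   4.5]
red (254, 221, 66, 70) [636.  180.   73.4 132.4 -10.9]
white (150, 0, 255, 341) [514.5 156.5 331.6 642.1  29.3]
white (541, 269, 99, 131) [597.9 887.7 176.2 399.3  62.6]
white (74, 138, 112, 153) [627.2 -74.6 172.1 263.7  49.8]
white (80, 0, 102, 65) [ 322.9 -148.7   93.9  147.5  -23.1]
```

View pics/w1.png

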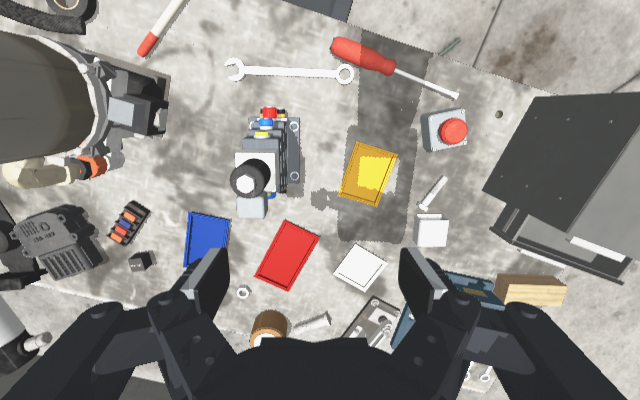

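The wrist view shows all four trays: yellow (368,174), blue (207,240), red (287,255) and white (360,267). The coil cap is at (246,184) and the manifold foot's edge at about x=298. I'll crop the stack to get its yaw.

```bash
python3 - <<'E'
import cv2
im=cv2.imread("pics/w1.png")[95:225,220:310]; cv2.imwrite("pics/c1.png",cv2.resize(im,None,fx=4.5,fy=4.5,interpolation=2))
E
```

```text
(no output)
```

View pics/c1.png

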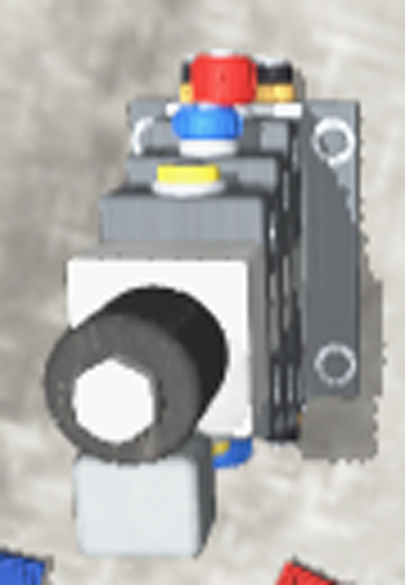

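The crop shows the valve block's top edge from (68,258) to (248,258), its right edge down to (250,435), and the coil cap centred at (115,402). The foot's bolt heads are at (335,140) and (335,365).

```bash
python3 - <<'E'
from h import *; from station import env
s=env.get_state(); k=cam(env,"wrist",s); f=lambda x,y:(220+x/4.5-.4,95+y/4.5-.4)
def ang(p): d=p[1]-p[0]; return np.degrees(np.arctan2(d[1],d[0]))
foot=onz(k,[f(335,140),f(335,365)],9); v=onz(k,[f(68,258),f(248,258),f(250,435)],176)
print(foot,ang(foot)); print(v,ang(v[:2]),ang(v[1:]),np.linalg.norm(v[1]-v[0]),np.linalg.norm(v[2]-v[1]))
cap=f(115,402); print(tri(ray(k,cap),ray(cam(env,"side"),(373,156.6))),tri(ray(k,cap),ray(cam(env,"scene"),(343.4,200.6))),onz(k,cap,228))
u=(v[1]-v[0])/np.linalg.norm(v[1]-v[0]); w=np.array([-u[1],u[0],0])
print("valve centre",(v[0]+v[1])/2+w*23,(v[0]+v[1])/2-w*23)
print(s['eef_pos'],np.degrees(s['tcp_rot']))
plan(s['eef_pos'],np.degrees(s['tcp_rot'])[2],[451,111,300],-163.5,4)
E
```

```text
[[396.09284308 133.49002552   9.        ]
 [477.44657172 156.03800429   9.        ]] 15.491231730107998
[[429.88232775  85.32022438 176.        ]
 [417.07112791 128.19058498 176.        ]
 [461.29433509 140.05019052 176.        ]] 106.63803018368922 15.012127224878329 44.74365496305533 45.785830748246134
(array([447.98792478, 111.31570421, 224.07870184]), np.float64(2.301916190572438)) (array([446.96038607, 113.47115748, 229.9667504 ]), np.float64(3.036291543432677)) [[446.02875643 112.92046692 228.        ]]
valve centre [401.43967487 100.16994364 176.        ] [445.51378078 113.34086571 176.        ]
[431.79751712 177.85666452 372.52952107] [-1.79956803e+02  1.38774004e-01 -1.63380691e+02]
0.0005 [0.2, -17.4, 18.1]
0.0005 [0.2, -17.4, 18.1]
0.0005 [0.2, -17.4, 18.1]
0.0005 [0.2, -17.4, 18.1]
```

>>> send_rows:
  commands:
    - [[0,0,0.0044,0.7,-17.2,18,100],[0,0,0.0044,0.7,-17.2,18,100],[0,0,0.0044,0.7,-17.2,18,100],[0,0,0.0044,0.7,-17.2,18,100],[0,0,0,0,0,30,100],[0,0,0,0,0,30,100],[0,0,0,0,0,30,100],[0,0,0,0,0,14,100]]

```text
time: 1.95
eef_pos: [443.3, 114.4, 190.3]
tcp_rot: [3.14, -0.008, -2.863]
wrist_force: [0.3, -0.5, -0.9]
width: 0.998
finger_force: 0.0
```

>>> send_rows:
  commands:
    - [[0,0,0,0,0,0,100],[0,0,0,0,0,0,100]]

```text
time: 2.12
eef_pos: [445.7, 114.5, 194.1]
tcp_rot: [3.141, -0.003, -2.862]
wrist_force: [-0.0, 0.2, 0.3]
width: 1.001
finger_force: 0.0
```

```bash
python3 - <<'E'
from h import *; from station import env
s=env.get_state(); print(s['eef_pos'],np.degrees(s['tcp_rot']))
cv2.imwrite("pics/w2.png",env.get_image("wrist")[:,:,::-1]); 
k=cam(env,"wrist",s);print(proj(k,[[448,111,228]]))
E
```

```text
[445.70151301 114.54870186 194.06693014] [ 179.94577511   -0.18183531 -163.98396458]
[[302.53818789 314.81793802]]
```

View pics/w2.png

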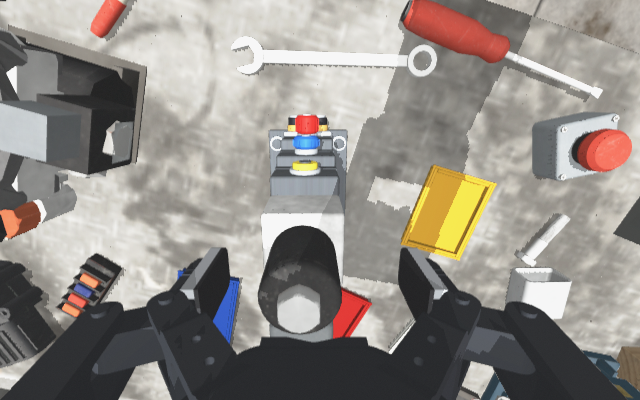

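The wrist picture shows the coil between the open fingers. Its hex cap is at (299,310), about 5 mm to the left of the jaw centre line, so I'll shift and close.

>>> send_rows:
  commands:
    - [[0,0,0,0.5,-5,0,100],[0,0,0,0,0,0,50],[0,0,0,0,0,0,30],[0,0,0,0,0,0,20],[0,0,0,0,0,0,20],[0,0,0,0,0,0,20],[0,0,0,0,0,0,20],[0,0,0,0,0,0,20]]

```text
time: 2.83
eef_pos: [448.5, 108.9, 196.1]
tcp_rot: [-3.141, 0.001, -2.863]
wrist_force: [-0.8, 0.0, 3.9]
width: 0.409
finger_force: 60.2
```

>>> send_rows:
  commands:
    - [[0,0,0,0,0,0,20],[0,0,0,0,0,0,20],[0,0,0,0,0,0,20],[0,0,0,0,0,0,20]]

```text
time: 3.17
eef_pos: [448.5, 108.9, 196.1]
tcp_rot: [-3.141, 0.001, -2.863]
wrist_force: [0.0, 0.8, 5.4]
width: 0.404
finger_force: 60.2
```

```bash
python3 - <<'E'
from h import *
plan(np.array([448.5,108.9,236]),-164,[620,321,180],164.4,12)
E
```

```text
0.046 [-18.6, 13.1, 4.7]
0.046 [-18.0, 13.9, 4.7]
0.046 [-17.3, 14.7, 4.7]
0.046 [-16.6, 15.5, 4.7]
0.046 [-15.9, 16.2, 4.7]
0.046 [-15.1, 16.9, 4.7]
0.046 [-14.4, 17.6, 4.7]
0.046 [-13.5, 18.3, 4.7]
0.046 [-12.7, 18.9, 4.7]
0.046 [-11.8, 19.4, 4.7]
0.046 [-10.9, 20.0, 4.7]
0.046 [-10.0, 20.4, 4.7]
```

>>> send_rows:
  commands:
    - [[0,0,0,0,0,-5,20],[0,0,0,0,0,-10,20],[0,0,0,0,0,-15,20],[0,0,0,0,0,-15,20],[0,0,0,0,0,0,20]]

```text
time: 3.58
eef_pos: [449.3, 108.9, 242.8]
tcp_rot: [-3.141, 0.004, -2.863]
wrist_force: [1.0, -0.3, -3.9]
width: 0.408
finger_force: 60.1
```

>>> send_rows:
  commands:
    - [[0,0,0.046,-18.6,13.1,4.7,20],[0,0,0.046,-18,13.9,4.7,20],[0,0,0.046,-17.3,14.7,4.7,20],[0,0,0.046,-16.6,15.5,4.7,20],[0,0,0.046,-15.9,16.2,4.7,20],[0,0,0.046,-15.1,16.9,4.7,20],[0,0,0.046,-14.4,17.6,4.7,20],[0,0,0.046,-13.5,18.3,4.7,20]]

```text
time: 4.25
eef_pos: [561.7, 250.6, 200.3]
tcp_rot: [-3.14, -0.003, 3.05]
wrist_force: [0.0, -0.4, -3.8]
width: 0.41
finger_force: 60.4
```

>>> send_rows:
  commands:
    - [[0,0,0.046,-12.7,18.9,4.7,20],[0,0,0.046,-11.8,19.4,4.7,20],[0,0,0.046,-10.9,20,4.7,20],[0,0,0.046,-10,20.4,4.7,20],[0,0,0,0,0,0,20],[0,0,0,0,0,0,20],[0,0,0,0,0,0,20]]

```text
time: 4.83
eef_pos: [618.4, 320.1, 182.0]
tcp_rot: [-3.139, -0.003, 2.869]
wrist_force: [1.0, 0.2, -4.1]
width: 0.409
finger_force: 60.7
```

```bash
python3 - <<'E'
from h import *; from station import env
s=env.get_state(); y=np.degrees(s['tcp_rot'])[2]; print(s['eef_pos'],y,s['wrist_force'])
plan(s['eef_pos'],y,[620,321,62],164.4,1)
im=env.get_image("wrist"); cv2.imwrite("pics/w3.png",im[:,:,::-1]); 
E
```

```text
[618.38398762 320.10993194 181.96002816] 164.3734157596038 [ 1.01390969  0.19544338 -4.13442992]
-0.0005 [-1.3, 1.3, 120.0]
```

View pics/w3.png

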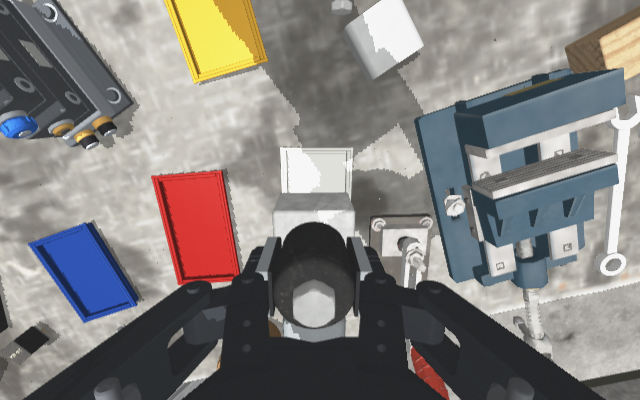

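The wrist view shows the valve held upright, with the white tray's near edge in front of it from (281,148) to (352,148). The red tray is at (197,228) and the blue one at (85,272), both whole.

```bash
python3 - <<'E'
from h import *; from station import env
s=env.get_state(); k=cam(env,"wrist",s)
p=onz(k,[(281,148),(352.5,148)],12); d=p[1]-p[0]; u=d/np.linalg.norm(d); n=np.array([-u[1],u[0],0]); 
m=p.mean(0); c=[m+n*35,m-n*35]; print(p,np.linalg.norm(d),np.degrees(np.arctan2(d[1],d[0])),c)
im=cv2.imread("pics/w3.png")[:,:,::-1].copy()
for q in('red','blue'):
    print(q,rect(k,blobs(mask(im,q),800)[0],11))
E
```

```text
[[573.87987861 296.99268671  12.        ]
 [593.63268092 367.58949501  12.        ]] 73.30813420980863 74.36851914997318 [array([550.05076649, 341.72180532,  12.        ]), array([617.46179303, 322.86037641,  12.        ])]
red [637.3 179.6  75.8 132.5 -11. ]
blue [653.5  31.3  82.  114.6   4.2]
```

>>> send_rows:
  commands:
    - [[0,0,0,0,1.7,20,20],[0,0,0,0,0,30,20],[0,0,0,0,0,30,20],[0,0,0,0,0,18,20],[0,0,0,0,0,10,20],[0,0,0,0,0,0,20],[0,0,0,0,0,0,20],[0,0,0,0,0,0,20]]

```text
time: 5.55
eef_pos: [621.7, 322.8, 78.4]
tcp_rot: [3.139, 0.003, 2.868]
wrist_force: [-0.1, -1.0, -3.7]
width: 0.408
finger_force: 60.9
```

>>> send_rows:
  commands:
    - [[0,0,0,0,0,3,20],[0,0,0,0,0,2,20],[0,0,0,0,0,2,20],[0,0,0,0,0,1,20],[0,0,0,0,0,1,20],[0,0,0,0,0,0,20],[0,0,0,0,0,0,20]]

```text
time: 6.13
eef_pos: [619.9, 322.3, 66.7]
tcp_rot: [-3.141, -0.0, 2.868]
wrist_force: [-0.4, 0.7, -4.6]
width: 0.407
finger_force: 60.9
```

>>> send_rows:
  commands:
    - [[0,0,0,0,0,1,20],[0,0,0,0,0,1,20],[0,0,0,0,0,1,20],[0,0,0,0,0,0.5,20],[0,0,0,0,0,0,20],[0,0,0,0,0,0,20]]

```text
time: 6.63
eef_pos: [620.0, 322.4, 63.3]
tcp_rot: [-3.141, -0.0, 2.868]
wrist_force: [-0.3, -0.5, -4.3]
width: 0.405
finger_force: 60.9
```

>>> send_rows:
  commands:
    - [[0,0,0,0,0,0.5,20],[0,0,0,0,0,0,20],[0,0,0,0,0,0,20]]

```text
time: 6.88
eef_pos: [620.1, 322.4, 62.9]
tcp_rot: [-3.142, -0.0, 2.868]
wrist_force: [0.6, -0.0, -4.1]
width: 0.402
finger_force: 60.9
```

>>> send_rows:
  commands:
    - [[0,0,0,0,0,0.6,20],[0,0,0,0,0,0,20],[0,0,0,0,0,0,20]]

```text
time: 7.13
eef_pos: [620.1, 322.4, 62.3]
tcp_rot: [3.142, 0.0, 2.868]
wrist_force: [-0.3, 0.1, -3.3]
width: 0.407
finger_force: 60.9
```

>>> send_rows:
  commands:
    - [[0,0,0,0,0,0.6,20],[0,0,0,0,0,0,20],[0,0,0,0,0,0,20]]

```text
time: 7.38
eef_pos: [620.1, 322.4, 62.3]
tcp_rot: [-3.142, 0.0, 2.868]
wrist_force: [-1.6, -0.2, -0.6]
width: 0.404
finger_force: 61.2
```

```bash
python3 - <<'E'
from h import *
plan(np.array([620,322.4,192]),164.3,[447.5,109,190],-164.2,12)
E
```

```text
-0.0458 [9.0, -21.0, 0.2]
-0.0458 [10.0, -20.6, 0.2]
-0.0458 [10.9, -20.1, 0.2]
-0.0458 [11.8, -19.6, 0.2]
-0.0458 [12.7, -19.0, 0.2]
-0.0458 [13.6, -18.4, 0.2]
-0.0458 [14.4, -17.8, 0.2]
-0.0458 [15.2, -17.1, 0.2]
-0.0458 [16.0, -16.4, 0.2]
-0.0458 [16.7, -15.6, 0.2]
-0.0458 [17.4, -14.9, 0.2]
-0.0458 [18.0, -14.0, 0.2]
```

>>> send_rows:
  commands:
    - [[0,0,0,0,0,0,40],[0,0,0,0,0,0,60],[0,0,0,0,0,0,80],[0,0,0,0,0,0,80],[0,0,0,0,0,0,80],[0,0,0,0,0,-5,80],[0,0,0,0,0,-15,80],[0,0,0,0,0,-30,80]]

```text
time: 8.05
eef_pos: [616.9, 321.1, 108.2]
tcp_rot: [-3.136, -0.007, 2.868]
wrist_force: [0.3, -0.1, -0.5]
width: 0.8
finger_force: 0.0
```

>>> send_rows:
  commands:
    - [[0,0,0,0,0,-40,80],[0,0,0,0,0,-40,80],[0,0,0,0,0,0,80],[0,0,0,0,0,0,80]]

```text
time: 8.38
eef_pos: [623.4, 323.8, 199.2]
tcp_rot: [3.134, 0.009, 2.868]
wrist_force: [-0.8, -0.8, -0.5]
width: 0.802
finger_force: 0.0
```

>>> send_rows:
  commands:
    - [[0,0,-0.0458,9,-21,0,90],[0,0,-0.0458,10,-20.6,0,90],[0,0,-0.0458,10.9,-20.1,0,90],[0,0,-0.0458,11.8,-19.6,0,90],[0,0,-0.0458,12.7,-19,0,90],[0,0,-0.0458,13.6,-18.4,0,90],[0,0,-0.0458,14.4,-17.8,0,90],[0,0,-0.0458,15.2,-17.1,0,90]]

```text
time: 9.05
eef_pos: [503.4, 179.0, 190.9]
tcp_rot: [-3.141, -0.002, -3.046]
wrist_force: [0.2, 0.4, -0.2]
width: 0.899
finger_force: 0.0
```

>>> send_rows:
  commands:
    - [[0,0,-0.0458,16,-16.4,0,90],[0,0,-0.0458,16.7,-15.6,0,90],[0,0,-0.0458,17.4,-14.9,0,90],[0,0,-0.0458,18,-14,0,90],[0,0,0,0,0,0,90],[0,0,0,0,0,0,90],[0,0,0,0,0,0,90],[0,0,0,0,0,0,90]]

```text
time: 9.72
eef_pos: [448.2, 109.3, 191.8]
tcp_rot: [3.141, 0.001, -2.865]
wrist_force: [-0.0, 0.4, 0.2]
width: 0.898
finger_force: 0.0
```

```bash
python3 - <<'E'
from h import *; from station import env
s=env.get_state(); y=np.degrees(s['tcp_rot']); print(s['eef_pos'],y,s['wrist_force'])
w=env.get_image("wrist");c=env.get_image("side")[:,:,::-1];w=w[:,:,::-1]
cv2.imwrite("pics/w4.png",w);cv2.imwrite("pics/s4.png",c)
cv2.imwrite("pics/m4.png",np.vstack([w[60:400,100:540],cv2.resize(c[150:380,230:450],None,fx=2,fy=2)[100:,:]])[:600]) 
k=cam(env,"wrist",s); print(proj(k,[[447.5,109,138]]))
E
```

```text
[448.16212482 109.3367689  191.80640615] [ 1.79987455e+02  2.90738781e-02 -1.64173193e+02] [-0.00074653  0.4144747   0.17418898]
[[312.96614411 224.066844  ]]
```

View pics/m4.png

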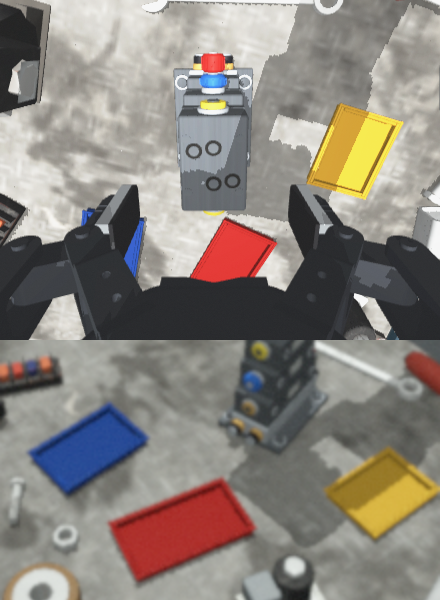

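The picture shows the check module's flat top centred at wrist (313,220), straight under the jaws. The valve stands in the white tray at the bottom of the side view.

>>> send_rows:
  commands:
    - [[0,0,0,1,0,20,90],[0,0,0,0,0,25,90],[0,0,0,0,0,14,90],[0,0,0,0,0,5,90],[0,0,0,0,0,0,90],[0,0,0,0,0,0,90],[0,0,0,0,0,0,90]]

```text
time: 10.4
eef_pos: [447.9, 108.8, 128.9]
tcp_rot: [-3.141, 0.002, -2.865]
wrist_force: [0.5, -0.4, -0.2]
width: 0.903
finger_force: 0.0
```

>>> send_rows:
  commands:
    - [[0,0,0,0,0,0,70],[0,0,0,0,0,0,60],[0,0,0,0,0,0,50],[0,0,0,0,0,0,30],[0,0,0,0,0,0,30],[0,0,0,0,0,0,30],[0,0,0,0,0,0,30]]

```text
time: 10.98
eef_pos: [447.8, 108.7, 129.0]
tcp_rot: [-3.141, 0.003, -2.865]
wrist_force: [0.0, 0.1, 6.1]
width: 0.525
finger_force: 63.4
```

```bash
python3 - <<'E'
from h import *
plan(np.array([448.2,108.8,180]),-164.2,[443.3,273,170],179.7,7)
E
```

```text
0.0401 [-5.7, 22.8, 1.4]
0.0401 [-4.8, 23.0, 1.4]
0.0401 [-3.9, 23.1, 1.4]
0.0401 [-2.9, 23.3, 1.4]
0.0401 [-2.0, 23.4, 1.4]
0.0401 [-1.1, 23.4, 1.4]
0.0401 [-0.1, 23.5, 1.4]
```

>>> send_rows:
  commands:
    - [[0,0,0,0,0,-3,30],[0,0,0,0,0,-5,30],[0,0,0,0,0,-8,30],[0,0,0,0,0,-14,30],[0,0,0,0,0,-15,30],[0,0,0,0,0,-10,30],[0,0,0,0,0,0,30],[0,0,0,0,0,0,30]]

```text
time: 11.65
eef_pos: [446.9, 108.6, 183.2]
tcp_rot: [-3.141, 0.001, -2.865]
wrist_force: [0.1, -0.8, -3.1]
width: 0.525
finger_force: 62.6
```

>>> send_rows:
  commands:
    - [[0,0,0.0401,-5.7,22.8,0,30],[0,0,0.0401,-4.8,23,0,30],[0,0,0.0401,-3.9,23.1,0,30],[0,0,0.0401,-2.9,23.3,0,30],[0,0,0.0401,-2,23.4,0,30],[0,0,0.0401,-1.1,23.4,5,30],[0,0,0.0401,-0.1,23.5,5,30]]

```text
time: 12.23
eef_pos: [440.8, 273.6, 171.4]
tcp_rot: [-3.141, -0.002, 3.135]
wrist_force: [0.2, 0.5, -2.4]
width: 0.524
finger_force: 62.7
```

>>> send_rows:
  commands:
    - [[0,0,0,0,0,20,30],[0,0,0,0,0,20,30],[0,0,0,0,0,20,30],[0,0,0,0,0,0,30],[0,0,0,0,0,0,30],[0,0,0,0,0,0,30]]

```text
time: 12.73
eef_pos: [441.8, 272.8, 112.9]
tcp_rot: [-3.142, -0.0, 3.137]
wrist_force: [1.5, -0.4, -2.4]
width: 0.53
finger_force: 62.7
```

```bash
python3 - <<'E'
from h import *; from station import env
s=env.get_state(); y=np.degrees(s['tcp_rot']); print(s['eef_pos'],y,s['wrist_force'])
plan(s['eef_pos'],y[2],[443.3,273,31],179.7,1)
im=env.get_image("wrist"); cv2.imwrite("pics/w5.png",im[:,:,::-1]); k=cam(env,"wrist",s)
for b in blobs(mask(im,'yellow'),60): print(cv2.boundingRect(b),rect(k,b,11), onz(k,cv2.boxPoints(cv2.minAreaRect(b)),12).round(1).tolist())
E
```

```text
[441.7693814  272.76209873 112.85709127] [-1.79996874e+02 -7.65383552e-03  1.79732026e+02] [ 1.47338375 -0.39004315 -2.38324636]
0.0006 [-1.5, 0.2, 81.9]
(266, 144, 96, 55) [415.2 272.7  44.5  74.9  89.7] [[392.7, 235.6, 12.0], [393.0, 310.0, 12.0], [437.3, 311.9, 12.0], [437.0, 233.3, 12.0]]
```

View pics/w5.png

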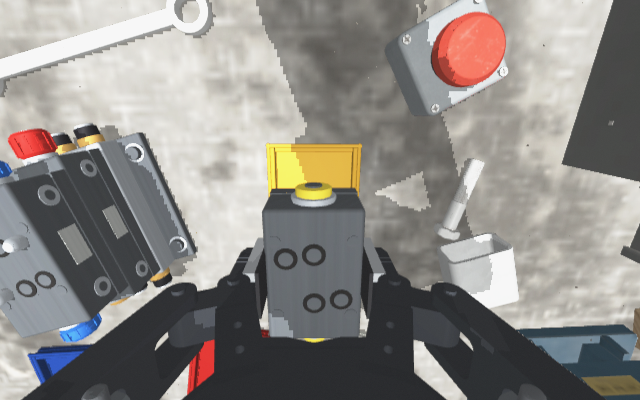

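The picture shows the check module held level and centred over the yellow tray, whose near edge runs along row 144 from x=266 to 361. No correction is needed.

>>> send_rows:
  commands:
    - [[0,0,0,0,0,30,30],[0,0,0,0,0,25,30],[0,0,0,0,0,10,30],[0,0,0,0,0,5,30],[0,0,0,0,0,3,30],[0,0,0,0,0,2,30],[0,0,0,0,0,1,30],[0,0,0,0,0,0,30]]

```text
time: 13.45
eef_pos: [442.7, 273.2, 37.8]
tcp_rot: [3.141, 0.002, 3.137]
wrist_force: [-0.5, -0.8, -2.6]
width: 0.524
finger_force: 62.7
```

>>> send_rows:
  commands:
    - [[0,0,0,0,0,1,30],[0,0,0,0,0,1,30],[0,0,0,0,0,1,30],[0,0,0,0,0,0,30],[0,0,0,0,0,0,30]]

```text
time: 13.87
eef_pos: [441.6, 272.8, 33.7]
tcp_rot: [-3.142, -0.0, 3.137]
wrist_force: [-0.3, -0.7, -3.3]
width: 0.528
finger_force: 62.7
```

>>> send_rows:
  commands:
    - [[0,0,0,0,0,1,30],[0,0,0,0,0,0.7,30],[0,0,0,0,0,0,30],[0,0,0,0,0,0,30],[0,0,0,0,0,0,30]]

```text
time: 14.28
eef_pos: [441.6, 272.8, 31.9]
tcp_rot: [-3.142, -0.0, 3.137]
wrist_force: [-0.4, 0.0, -1.9]
width: 0.525
finger_force: 62.7
```

>>> send_rows:
  commands:
    - [[0,0,0,0,0,0.6,30],[0,0,0,0,0,0,30],[0,0,0,0,0,0,30]]

```text
time: 14.53
eef_pos: [441.6, 272.8, 31.4]
tcp_rot: [-3.142, -0.0, 3.137]
wrist_force: [0.4, -0.4, -2.6]
width: 0.524
finger_force: 62.7
```

>>> send_rows:
  commands:
    - [[0,0,0,0,0,0.6,30],[0,0,0,0,0,0,30],[0,0,0,0,0,0,30]]

```text
time: 14.78
eef_pos: [441.7, 272.9, 31.0]
tcp_rot: [3.142, 0.0, 3.137]
wrist_force: [-0.8, -0.5, -0.5]
width: 0.528
finger_force: 63.0
```

```bash
python3 - <<'E'
from h import *
plan(np.array([441.7,272.9,160]),179.7,[447.5,108.8,160],-164.2,7)
E
```

```text
-0.0401 [-1.0, -23.4, -0.0]
-0.0401 [-0.0, -23.5, -0.0]
-0.0401 [0.9, -23.4, -0.0]
-0.0401 [1.9, -23.4, -0.0]
-0.0401 [2.8, -23.3, -0.0]
-0.0401 [3.7, -23.2, -0.0]
-0.0401 [4.7, -23.0, -0.0]
```

>>> send_rows:
  commands:
    - [[0,0,0,0,0,0,60],[0,0,0,0,0,0,70],[0,0,0,0,0,0,85],[0,0,0,0,0,0,85],[0,0,0,0,0,-4,85],[0,0,0,0,0,-15,85],[0,0,0,0,0,-35,90],[0,0,0,0,0,-40,90]]

```text
time: 15.45
eef_pos: [439.2, 271.7, 123.4]
tcp_rot: [-3.139, -0.006, 3.137]
wrist_force: [1.6, 0.2, 0.3]
width: 0.902
finger_force: 0.0
```

>>> send_rows:
  commands:
    - [[0,0,0,0,0,-35,90],[0,0,0,0,0,-5,90],[0,0,0,0,0,0,90],[0,0,0,0,0,0,90]]

```text
time: 15.78
eef_pos: [441.6, 272.8, 165.0]
tcp_rot: [3.141, 0.001, 3.137]
wrist_force: [-0.0, 0.0, -0.5]
width: 0.902
finger_force: 0.0
```

>>> send_rows:
  commands:
    - [[0,0,-0.0401,-1,-23.4,0,90],[0,0,-0.0401,0,-23.5,0,90],[0,0,-0.0401,0.9,-23.4,0,90],[0,0,-0.0401,1.9,-23.4,0,90],[0,0,-0.0401,2.8,-23.3,0,90],[0,0,-0.0401,3.7,-23.2,0,90],[0,0,-0.0401,4.7,-23,0,90],[0,0,0,0,0,0,90]]

```text
time: 16.45
eef_pos: [445.6, 105.5, 161.9]
tcp_rot: [-3.141, -0.006, -2.867]
wrist_force: [-0.0, 1.3, 0.2]
width: 0.899
finger_force: 0.0
```

>>> send_rows:
  commands:
    - [[0,0,0,0,0,0,90],[0,0,0,0,0,0,90],[0,0,0,0,0,0,90]]

```text
time: 16.7
eef_pos: [446.9, 109.3, 163.8]
tcp_rot: [3.141, -0.002, -2.865]
wrist_force: [-0.2, 0.5, 0.6]
width: 0.901
finger_force: 0.0
```

```bash
python3 - <<'E'
from h import *; from station import env
s=env.get_state(); y=np.degrees(s['tcp_rot']); print(s['eef_pos'],y,s['wrist_force'])
im=env.get_image("wrist"); cv2.imwrite("pics/w6.png",im[:,:,::-1]); k=cam(env,"wrist",s)
for c in('blue','red'):
  for b in blobs(mask(im,c),40):
    x,yy,w,h=cv2.boundingRect(b); print(c,(x,yy,w,h),onz(k,[(x+w/2,yy+h/2)],88 if c=='blue' else 50).round(1))
print(proj(k,[[447.5,108.8,102]]))
sd=env.get_image("side")[:,:,::-1]; sc=env.get_image("scene")[:,:,::-1]
cv2.imwrite("pics/m6.png",np.hstack([im[50:350,180:460,::-1],cv2.resize(sd[240:380,330:460],(278,300)),cv2.resize(sc[230:310,190:260],(240,300))]))
E
```

```text
[446.8733351  109.33450841 163.76861833] [ 1.79953820e+02 -1.11722813e-01 -1.64149756e+02] [-0.24124223  0.45114563  0.62990712]
blue (224, 293, 14, 40) [[550.7  67.2  88. ]]
blue (305, 276, 22, 12) [[502.6 127.5  88. ]]
blue (165, 354, 12, 13) [[614.7  25.6  88. ]]
red (299, 293, 82, 49) [[559.1 169.   50. ]]
red (300, 117, 25, 20) [[388.1  92.1  50. ]]
red (618, 133, 22, 24) [[330.4 348.3  50. ]]
red (625, 157, 15, 21) [[346.2 362.   50. ]]
red (79, 7, 17, 22) [[358.2 -88.2  50. ]]
[[312.1684639  221.49821801]]
```

View pics/m6.png

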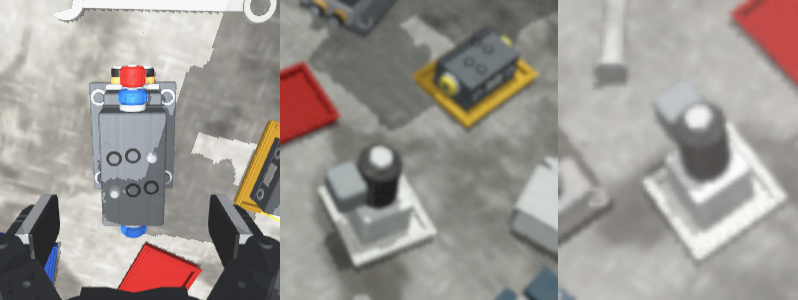

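The valve sits inside the white tray and the check module inside the yellow one. The throttle block's top is centred at wrist (313,219), under the jaws, so I'll descend.

>>> send_rows:
  commands:
    - [[0,0,0,0,0,20,90],[0,0,0,0,0,28,90],[0,0,0,0,0,15,90],[0,0,0,0,0,5,90],[0,0,0,0,0,2,90],[0,0,0,0,0,0,90],[0,0,0,0,0,0,90],[0,0,0,0,0,0,90]]

```text
time: 17.52
eef_pos: [448.9, 108.9, 96.2]
tcp_rot: [-3.141, 0.003, -2.865]
wrist_force: [0.3, 0.6, -0.1]
width: 0.9
finger_force: 0.0
```

>>> send_rows:
  commands:
    - [[0,0,0,0,0,0,70],[0,0,0,0,0,0,60],[0,0,0,0,0,0,50],[0,0,0,0,0,0,30],[0,0,0,0,0,0,30],[0,0,0,0,0,0,30],[0,0,0,0,0,0,30]]

```text
time: 18.1
eef_pos: [448.4, 108.9, 95.8]
tcp_rot: [3.142, 0.002, -2.865]
wrist_force: [-1.1, 0.8, 5.6]
width: 0.527
finger_force: 63.4
```

```bash
python3 - <<'E'
from h import *
plan(np.array([448.2,108.9,160]),-164.15,[653.5,29.5,160],-175.6,8)
E
```

```text
0.025 [-22.0, -16.6, -0.0]
0.025 [-22.4, -16.0, -0.0]
0.025 [-22.8, -15.4, -0.0]
0.025 [-23.2, -14.9, -0.0]
0.025 [-23.5, -14.3, -0.0]
0.025 [-23.9, -13.7, -0.0]
0.025 [-24.2, -13.1, -0.0]
0.025 [-24.5, -12.5, -0.0]
```

>>> send_rows:
  commands:
    - [[0,0,0,0,0,-3,30],[0,0,0,0,0,-5,30],[0,0,0,0,0,-8,30],[0,0,0,0,0,-14,30],[0,0,0,0,0,-18,30],[0,0,0,0,0,-15,30],[0,0,0,0,0,0,30],[0,0,0,0,0,0,30]]

```text
time: 18.77
eef_pos: [448.0, 108.6, 158.4]
tcp_rot: [-3.141, 0.002, -2.865]
wrist_force: [-0.6, -0.2, -4.8]
width: 0.519
finger_force: 62.4
```

>>> send_rows:
  commands:
    - [[0,0,0.025,-22,-16.6,0,30],[0,0,0.025,-22.4,-16,0,30],[0,0,0.025,-22.8,-15.4,0,30],[0,0,0.025,-23.2,-14.9,0,30],[0,0,0.025,-23.5,-14.3,0,30],[0,0,0.025,-23.9,-13.7,0,30],[0,0,0.025,-24.2,-13.1,0,30],[0,0,0.025,-24.5,-12.5,0,30]]

```text
time: 19.43
eef_pos: [652.3, 28.5, 154.7]
tcp_rot: [3.141, -0.005, -3.067]
wrist_force: [-0.0, 0.4, -3.9]
width: 0.522
finger_force: 62.4
```

>>> send_rows:
  commands:
    - [[0,0,0,0,0,10,30],[0,0,0,0,0,20,30],[0,0,0,0,0,12,30],[0,0,0,0,0,0,30],[0,0,0,0,0,0,30],[0,0,0,0,0,0,30]]

```text
time: 19.93
eef_pos: [652.6, 29.3, 115.5]
tcp_rot: [3.142, -0.001, -3.065]
wrist_force: [1.0, -0.2, -4.7]
width: 0.523
finger_force: 62.4
```

```bash
python3 - <<'E'
from h import *; from station import env
s=env.get_state(); y=np.degrees(s['tcp_rot']); print(s['eef_pos'],y,s['wrist_force'])
plan(s['eef_pos'],y[2],[653.5,29.5,33.8],-175.6,1)
im=env.get_image("wrist"); cv2.imwrite("pics/w7.png",im[:,:,::-1]); k=cam(env,"wrist",s)
for b in blobs(mask(im,'blue'),60): print(cv2.boundingRect(b), onz(k,cv2.boxPoints(cv2.minAreaRect(b)),12).round(1).tolist())
E
```

```text
[652.55690259  29.30498669 115.50294466] [ 1.79996412e+02 -4.03220738e-02 -1.75612444e+02] [ 0.95436547 -0.23724269 -4.7409308 ]
-0.0002 [-1.0, 0.1, 81.7]
(265, 134, 96, 45) [[599.2, -13.0, 12.0], [593.5, 61.3, 12.0], [628.7, 65.7, 12.0], [634.6, -12.0, 12.0]]
```

View pics/w7.png

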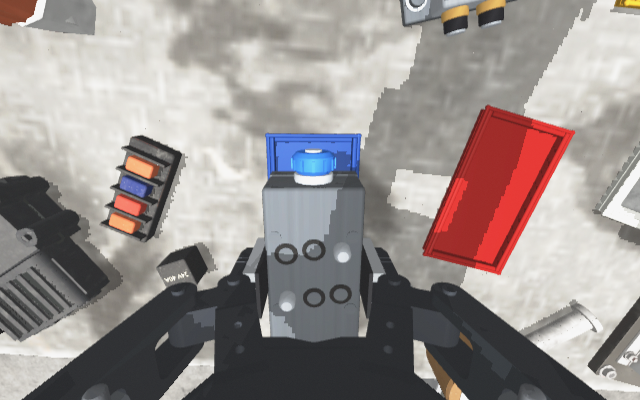

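The throttle block is held level and centred on the blue tray, whose near edge is along row 134 from x=265 to 361. The red tray is fully visible at (498,190).

>>> send_rows:
  commands:
    - [[0,0,0,0,-0.5,30,30],[0,0,0,0,0,25,30],[0,0,0,0,0,10,30],[0,0,0,0,0,5,30],[0,0,0,0,0,3,30],[0,0,0,0,0,2,30],[0,0,0,0,0,1,30],[0,0,0,0,0,0,30]]

```text
time: 20.65
eef_pos: [654.3, 28.5, 41.3]
tcp_rot: [-3.141, 0.003, -3.065]
wrist_force: [0.3, -0.2, -4.7]
width: 0.522
finger_force: 62.4
```

>>> send_rows:
  commands:
    - [[0,0,0,0,0,1,30],[0,0,0,0,0,1,30],[0,0,0,0,0,1,30],[0,0,0,0,0,0,30],[0,0,0,0,0,0,30]]

```text
time: 21.07
eef_pos: [652.9, 28.6, 36.7]
tcp_rot: [3.142, -0.0, -3.065]
wrist_force: [-0.9, 0.2, -5.6]
width: 0.522
finger_force: 62.4
```

>>> send_rows:
  commands:
    - [[0,0,0,0,0,1,30],[0,0,0,0,0,0.8,30],[0,0,0,0,0,0,30],[0,0,0,0,0,0,30],[0,0,0,0,0,0,30]]

```text
time: 21.48
eef_pos: [653.0, 28.6, 35.0]
tcp_rot: [3.142, -0.0, -3.065]
wrist_force: [-0.2, 0.3, -5.2]
width: 0.529
finger_force: 62.4
```

>>> send_rows:
  commands:
    - [[0,0,0,0,0,0.6,30],[0,0,0,0,0,0,30],[0,0,0,0,0,0,30]]

```text
time: 21.73
eef_pos: [653.0, 28.6, 34.4]
tcp_rot: [3.142, -0.0, -3.065]
wrist_force: [0.0, -0.1, -4.1]
width: 0.521
finger_force: 62.4
```

>>> send_rows:
  commands:
    - [[0,0,0,0,0,0.6,30],[0,0,0,0,0,0,30],[0,0,0,0,0,0,30]]

```text
time: 21.98
eef_pos: [653.2, 28.6, 33.9]
tcp_rot: [-3.142, 0.0, -3.065]
wrist_force: [0.1, 0.5, -3.4]
width: 0.518
finger_force: 62.6
```

>>> send_rows:
  commands:
    - [[0,0,0,0,0,0.4,30],[0,0,0,0,0,0,30],[0,0,0,0,0,0,30]]

```text
time: 22.23
eef_pos: [653.2, 28.6, 33.9]
tcp_rot: [-3.142, 0.0, -3.065]
wrist_force: [-2.5, -0.2, -0.4]
width: 0.524
finger_force: 63.0
```

```bash
python3 - <<'E'
from h import *
plan(np.array([653,28.6,160]),-175.6,[447.5,108.8,160],-164.2,8)
from station import env; k=0
import h
s=dict(eef_pos=np.array([652.55690259,29.30498669,115.50294466]),tcp_rot=np.radians([179.996412,-.040322,-175.612444]))
im=cv2.imread("pics/w7.png")[:,:,::-1].copy(); k=cam(env,"wrist",s)
print('red',rect(k,blobs(mask(im,'red'),800)[0],11))
E
```

```text
-0.0249 [24.8, 12.0, 0.0]
-0.0249 [24.5, 12.6, 0.0]
-0.0249 [24.2, 13.2, 0.0]
-0.0249 [23.9, 13.8, 0.0]
-0.0249 [23.5, 14.4, 0.0]
-0.0249 [23.2, 15.0, 0.0]
-0.0249 [22.8, 15.5, 0.0]
-0.0249 [22.4, 16.1, 0.0]
red [636.3 178.8  77.7 132.5 -10.9]
```

>>> send_rows:
  commands:
    - [[0,0,0,0,0,0,60],[0,0,0,0,0,0,70],[0,0,0,0,0,0,80],[0,0,0,0,0,0,80],[0,0,0,0,0,-4,80],[0,0,0,0,0,-15,80],[0,0,0,0,0,-35,90],[0,0,0,0,0,-40,90]]

```text
time: 22.9
eef_pos: [650.6, 28.7, 126.2]
tcp_rot: [3.141, -0.006, -3.065]
wrist_force: [0.9, -0.5, -0.4]
width: 0.903
finger_force: 0.0
```

>>> send_rows:
  commands:
    - [[0,0,0,0,0,-15,90],[0,0,0,0,0,0,90],[0,0,-0.0249,24.8,12,0,90],[0,0,-0.0249,24.5,12.6,0,90],[0,0,-0.0249,24.2,13.2,0,90],[0,0,-0.0249,23.9,13.8,0,90],[0,0,-0.0249,23.5,14.4,0,90],[0,0,-0.0249,23.2,15,0,90]]

```text
time: 23.57
eef_pos: [497.3, 89.3, 142.3]
tcp_rot: [3.141, -0.001, -2.915]
wrist_force: [0.3, -0.0, 0.5]
width: 0.902
finger_force: 0.0
```

>>> send_rows:
  commands:
    - [[0,0,-0.0249,22.8,15.5,0,90],[0,0,-0.0249,22.4,16.1,0,90],[0,0,0,0,0,0,90],[0,0,0,0,0,0,90],[0,0,0,0,0,0,90],[0,0,0,0,0,0,90]]

```text
time: 24.07
eef_pos: [448.9, 108.8, 143.0]
tcp_rot: [-3.141, 0.002, -2.867]
wrist_force: [0.3, 0.4, -0.2]
width: 0.903
finger_force: 0.0
```

```bash
python3 - <<'E'
from h import *; from station import env
s=env.get_state(); y=np.degrees(s['tcp_rot']); print(s['eef_pos'],y,s['wrist_force'])
plan(s['eef_pos'],y[2],[447.7,108.8,57],-164.2,1)
im=env.get_image("wrist"); cv2.imwrite("pics/w8.png",im[:,:,::-1]); k=cam(env,"wrist",s)
for b in blobs(mask(im,'red'),100): print(cv2.boundingRect(b))
print(proj(k,[[447.7,108.8,66]]))
sd=env.get_image("side")[:,:,::-1]
cv2.imwrite("pics/m8.png",np.hstack([im[50:350,180:460,::-1],cv2.resize(sd[140:300,230:400],(319,300))]))
E
```

```text
[448.92066453 108.78930945 143.01949018] [-1.79971600e+02  9.47884287e-02 -1.64251441e+02] [ 0.27324199  0.38884218 -0.16066881]
-0.0009 [1.2, 0.3, 86.0]
(306, 303, 81, 45)
(300, 114, 28, 22)
[[313.75014991 211.58835619]]
```

View pics/m8.png

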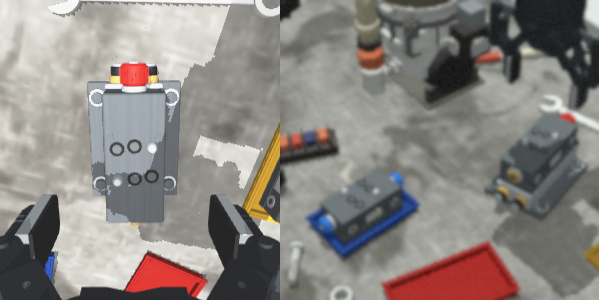

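The throttle block lies in the blue tray. The relief block's top is centred at wrist (315,208), under the jaws.

>>> send_rows:
  commands:
    - [[0,0,0,1.3,0.5,20,90],[0,0,0,0,0,30,90],[0,0,0,0,0,22,90],[0,0,0,0,0,8,90],[0,0,0,0,0,4,90],[0,0,0,0,0,0,90],[0,0,0,0,0,0,90],[0,0,0,0,0,0,90]]

```text
time: 24.83
eef_pos: [447.9, 109.2, 59.9]
tcp_rot: [-3.141, 0.003, -2.866]
wrist_force: [-0.6, 0.1, -0.7]
width: 0.9
finger_force: 0.0
```

>>> send_rows:
  commands:
    - [[0,0,0,0,0,0,70],[0,0,0,0,0,0,60],[0,0,0,0,0,0,50],[0,0,0,0,0,0,30],[0,0,0,0,0,0,30],[0,0,0,0,0,0,30],[0,0,0,0,0,0,30]]

```text
time: 25.42
eef_pos: [447.3, 109.1, 59.7]
tcp_rot: [-3.141, 0.002, -2.866]
wrist_force: [-0.8, -0.7, 5.9]
width: 0.526
finger_force: 64.4
```

```bash
python3 - <<'E'
from h import *
plan(np.array([447.5,109,120]),-164.2,[636.7,180,120],169.1,8)
E
```

```text
0.0583 [-25.2, 2.1, 0.0]
0.0583 [-25.0, 3.6, 0.0]
0.0583 [-24.8, 5.0, 0.0]
0.0583 [-24.4, 6.4, 0.0]
0.0583 [-24.0, 7.9, 0.0]
0.0583 [-23.5, 9.2, 0.0]
0.0583 [-22.9, 10.6, 0.0]
0.0583 [-22.3, 11.9, 0.0]
```

>>> send_rows:
  commands:
    - [[0,0,0,0,0,-3,30],[0,0,0,0,0,-5,30],[0,0,0,0,0,-8,30],[0,0,0,0,0,-14,30],[0,0,0,0,0,-18,30],[0,0,0,0,0,-12,30],[0,0,0,0,0,0,30],[0,0,0,0,0,0,30]]

```text
time: 26.08
eef_pos: [446.1, 109.2, 118.8]
tcp_rot: [3.142, 0.001, -2.866]
wrist_force: [0.5, -0.2, -4.5]
width: 0.524
finger_force: 63.2
```

>>> send_rows:
  commands:
    - [[0,0,0.0583,-25.2,2.1,0,30],[0,0,0.0583,-25,3.6,0,30],[0,0,0.0583,-24.8,5,0,30],[0,0,0.0583,-24.4,6.4,0,30],[0,0,0.0583,-24,7.9,0,30],[0,0,0.0583,-23.5,9.2,0,30],[0,0,0.0583,-22.9,10.6,0,30],[0,0,0.0583,-22.3,11.9,0,30]]

```text
time: 26.75
eef_pos: [634.5, 180.2, 115.3]
tcp_rot: [-3.14, -0.005, 2.948]
wrist_force: [-0.1, 0.1, -5.2]
width: 0.525
finger_force: 63.1
```

>>> send_rows:
  commands:
    - [[0,0,0,0,0,0,30],[0,0,0,0,0,0,30],[0,0,0,0,0,0,30],[0,0,0,0,0,0,30]]

```text
time: 27.08
eef_pos: [633.3, 179.6, 116.6]
tcp_rot: [-3.14, -0.004, 2.951]
wrist_force: [-0.1, 0.0, -4.1]
width: 0.519
finger_force: 63.3
```

```bash
python3 - <<'E'
from h import *; from station import env
s=env.get_state(); y=np.degrees(s['tcp_rot']); print(s['eef_pos'],y,s['wrist_force'])
plan(s['eef_pos'],y[2],[636.7,180,33.7],169.1,1)
im=env.get_image("wrist"); cv2.imwrite("pics/w9.png",im[:,:,::-1]); k=cam(env,"wrist",s)
m=mask(im,'red')
for b in blobs(m,60): print(cv2.boundingRect(b), onz(k,cv2.boxPoints(cv2.minAreaRect(b)),12).round(1).tolist())
# near (top) edge
r=cv2.boundingRect(max(blobs(m,60),key=cv2.contourArea)); 
for c in range(r[0]+4,r[0]+r[2],15): print(c,np.flatnonzero(m[:,c])[:1])
print(onz(k,[(r[0],r[1]),(r[0]+r[2],r[1])],12))
E
```

```text
[633.30322119 179.58493678 116.55073589] [-179.91075355   -0.2331723   169.07050283] [-0.1142028   0.03717334 -4.06987517]
-0.0005 [-3.3, 1.1, 82.9]
(268, 120, 96, 43) [[587.3, 149.1, 12.0], [557.8, 158.3, 12.0], [576.3, 229.6, 12.0], [606.7, 223.2, 12.0]]
(628, 372, 12, 28) [[911.6, 465.3, 12.0], [873.5, 461.0, 12.0], [875.6, 472.1, 12.0], [913.8, 476.8, 12.0]]
272 [128]
287 [128]
302 [121]
317 [121]
332 [123]
347 [127]
362 [126]
[[560.43312593 157.05904685  12.        ]
 [574.57227422 230.36899889  12.        ]]
```

>>> send_rows:
  commands:
    - [[0,0,0,-3.2,1,20,30],[0,0,0,0,0,28,30],[0,0,0,0,0,17,30],[0,0,0,0,0,6,30],[0,0,0,0,0,3,30],[0,0,0,0,0,2,30],[0,0,0,0,0,0,30],[0,0,0,0,0,0,30]]

```text
time: 27.8
eef_pos: [640.1, 180.6, 44.2]
tcp_rot: [3.14, 0.003, 2.951]
wrist_force: [0.2, 0.4, -4.6]
width: 0.519
finger_force: 63.2
```

>>> send_rows:
  commands:
    - [[0,0,0,0,0,1,30],[0,0,0,0,0,1,30],[0,0,0,0,0,0,30],[0,0,0,0,0,0,30]]

```text
time: 28.13
eef_pos: [638.9, 180.4, 40.7]
tcp_rot: [3.142, 0.0, 2.951]
wrist_force: [-0.4, -0.0, -3.9]
width: 0.521
finger_force: 63.2
```

>>> send_rows:
  commands:
    - [[0,0,0,1,0,1.5,30],[0,0,0,0.5,0,1.5,30],[0,0,0,0,0,1,30],[0,0,0,0,0,0.5,30],[0,0,0,0,0,0,30],[0,0,0,0,0,0,30]]

```text
time: 28.63
eef_pos: [637.3, 180.7, 35.7]
tcp_rot: [-3.142, -0.0, 2.951]
wrist_force: [0.9, 1.8, -5.1]
width: 0.523
finger_force: 63.2
```

>>> send_rows:
  commands:
    - [[0,0,0,0,0,0.7,30],[0,0,0,0,0,0.5,30],[0,0,0,0,0,0,30],[0,0,0,0,0,0,30]]

```text
time: 28.97
eef_pos: [637.3, 180.7, 34.7]
tcp_rot: [-3.142, -0.0, 2.951]
wrist_force: [0.2, 0.8, -5.4]
width: 0.526
finger_force: 63.2
```

>>> send_rows:
  commands:
    - [[0,0,0,0,0,0.6,30],[0,0,0,0,0,0,30],[0,0,0,0,0,0,30]]

```text
time: 29.22
eef_pos: [637.3, 180.7, 34.1]
tcp_rot: [-3.142, -0.0, 2.951]
wrist_force: [-0.8, -0.4, -5.2]
width: 0.52
finger_force: 63.2
```

>>> send_rows:
  commands:
    - [[0,0,0,0,0,0.6,30],[0,0,0,0,0,0,30],[0,0,0,0,0,0,30]]

```text
time: 29.47
eef_pos: [637.4, 180.7, 33.8]
tcp_rot: [3.142, 0.0, 2.951]
wrist_force: [-0.4, 0.6, -2.8]
width: 0.525
finger_force: 63.4
```

>>> send_rows:
  commands:
    - [[0,0,0,0,0,0.3,30],[0,0,0,0,0,0,30],[0,0,0,0,0,0,30]]

```text
time: 29.72
eef_pos: [637.4, 180.8, 33.7]
tcp_rot: [-3.142, 0.0, 2.951]
wrist_force: [-2.7, 0.0, -0.3]
width: 0.527
finger_force: 63.8
```

>>> send_rows:
  commands:
    - [[0,0,0,0,0,0,60],[0,0,0,0,0,0,70],[0,0,0,0,0,0,80],[0,0,0,0,0,0,80],[0,0,0,0,0,-4,80],[0,0,0,0,0,-15,80],[0,0,0,0,0,-35,80],[0,0,0,0,0,-40,80]]

```text
time: 30.38
eef_pos: [634.9, 180.3, 125.9]
tcp_rot: [-3.139, -0.006, 2.951]
wrist_force: [0.6, 0.2, -0.1]
width: 0.8
finger_force: 0.0
```

>>> send_rows:
  commands:
    - [[0,0,0,15,0,-40,80],[0,0,0,35,0,-40,80],[0,0,0,40,0,-40,80],[0,0,0,40,0,-40,80],[0,0,0,40,0,-20,80],[0,0,0,0,0,0,80],[0,0,0,0,0,0,80],[0,0,0,0,0,0,80]]

```text
time: 31.05
eef_pos: [501.9, 206.9, 276.0]
tcp_rot: [3.141, 0.002, 2.951]
wrist_force: [-0.2, -0.6, -1.1]
width: 0.799
finger_force: 0.0
```

```bash
python3 - <<'E'
from h import *; from station import env
s=env.get_state(); print(s['eef_pos'],s['time'])
im=env.get_image("wrist")[:,:,::-1]; sd=env.get_image("side")[:,:,::-1]
cv2.imwrite("pics/m9.png",np.vstack([im[50:350],cv2.resize(sd[190:380,220:470],None,fx=2.56,fy=1.57)])[:598])
E
```

```text
[501.90751284 206.91480251 275.99011133] 31.05
```

View pics/m9.png

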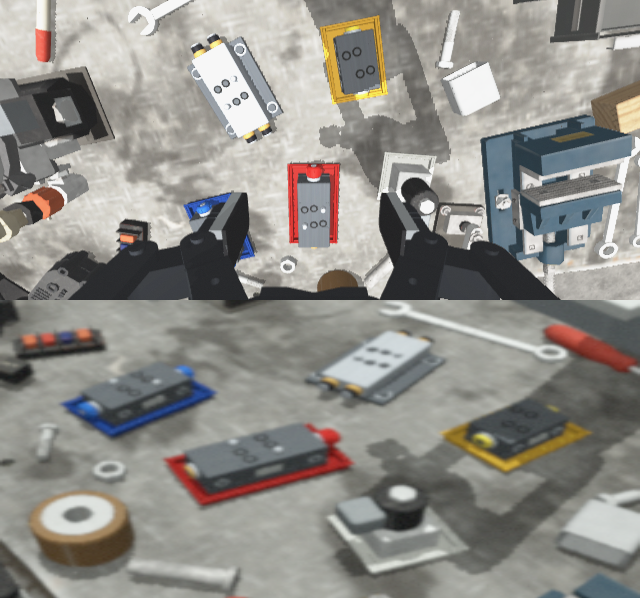

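The picture shows the three blocks inside their trays: red (314,205), blue (205,215) and yellow (357,60). The valve stands upright in the white tray at (410,190), the manifold is bare and the arm is clear.

```bash
python3 -c "
from station import env
print(env.hand_in())"
```

```text
the job is handed in; nothing more can be done
None
```

I took the valve stack apart from the top and set all four parts upright in their own trays, aligned with them; the manifold is bare and the job is handed in, at about 31 s on the robot's clock.

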